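Wind out a shielded sample and hold the survey probe over it

ROBOT

A 6-joint arm with a two-finger parallel gripper is mounted at the origin on the work surface. World frame = base frame: x ahead of the robot, y to its left, z up, the work surface at z = 0. Lengths are in mm, angles in rad, forces in N, time in s.
With the tool pointing down it reaches from about 350 to 875 mm from the base axis. Payload 4.2 kg.
Tool frame: the origin (TCP) lies at the very end of the fingers, on their centre line; the grasp point (between the pads) lies 19 mm behind it (arm.grip_point_offset is the distance from the TCP to the grasp point, in mm); z points along the fingers, y is the direction in which the jaws open and shut (so a half turn about z gives the same grasp; the last joint's range is limited). The gripper opens to 85 mm and grips with 20 to 120 N. Pads are 22 mm wide; open, the fingers measure 114 mm over their backs; the gripper's body (76 mm by 85 mm) begins 54 mm behind the grasp point. The pads swing forward as they close: fully open they stand 13 mm farther back than shut.
Start: joints at [1.467, 0.385, 0.008, 0, -1.194, -0.259], TCP at [221.775, 584.307, 231.312] pointing down, gripper open.
Joint ranges: [-3.14, 3.14], [-1.21, 2.06], [-1.07, 1.41], [-3.16, 2.05], [-2.99, -0.16], [-3.1, 3.1]. Speed limits (rad/s): [2.79, 2.79, 3.14, 3.14, 3.14, 3.14].

INTERFACE

Orientations are given as a unit quaternion [x, y, z, w].
In Python, from bench import arm gives the robot as it stands.
- The arm moves only by the tool drive_tool, never from a script. Its argument "steps" is a list of rows, each a list of 5 numbers: the shift along the tool's x, y, z in m, then the turn about the tool's z in degrees, then the finger opening in m, from 0 to 0.0854. A call has 1 to 20 rows; each row shifts and turns the commanded pose from where the row before left it, along the tool's axes as they then stand; what a row does not reach is not made up. A row lasts 1/10 s, in which the tool goes at most 50 mm and 8.59 degrees, less where a joint would pass 70% of its speed; a pose out of reach is approached as far as the arm can. A call is refused whole if a number of a shift passes 0.05 or a number of a turn 8.59, either way. A call with a gripper value outside its range is refused whole. The fingers move at their own pace and stop on an object; the grip force is fixed at half the most. Time passes only in rows, so rows that do not move let the fingers close. It gives the time, the measured TCP pose, the force and the opening at its end, in the units of the state.
- arm.read_state(): the state, without advancing time (a new reading comes with each control period).
- arm.get_image(name): name is "scene" or "top" or "wrist"; returns (picture, depth): 480x640x3 uint8, blue, green, red; 480x640 float32, mm along the optical axis (not along the pixel's ray), 0 where there is no reading.
- arm.camera_params(name): a dict with "K" (3x3 intrinsics, pixels), "dist" ([k1, k2, p1, p2, k3] as OpenCV has them; the pictures are not rectified), "world_to_cam" (4x4, takes a point from world to camera coordinates); the wrist camera has in their place "mount" (4x4, takes a point from camera to tool coordinates, whose origin is the TCP and whose axes are the flange's). Camera axes: x right, y up, looking along -z (the intrinsics and any distortion apply to the point x, -y, -z); pixel columns grow to the right and rows downward; lengths in mm; the calibration is good to about 2 mm. A picture is of the moment at which its call begins: read the wrist's pose just before it. camera_params takes no time and is no camera call.
- arm.job_done(): hands the job in, once; it reports no verdict.
The state is a dict: "clock": time; "joints": joint angles; "joint_vel": joint speeds; "joint_efforts": joint torques, N m; "position": TCP position; "ee_rot": TCP orientation; "contact_force": force on the tool from outside, world axes, zero at the start; "wrist_torque": the same for the moment, N m; "gripper_width": finger opening in mm.
Only numpy, scipy, OpenCV 4.12 (cv2) and the standard library are available. Lean on these libraries where they do the work, as an engineer would, in place of code of your own. Each camera call takes 0.05 s, during which the arm holds its last target.

TASK

Wind the small crank clockwise (seen from above) until the sample tray is all the way out of its blue shield, moving the tray only by the crank. Then pick up the yellow survey probe by its handle, lift it over the brick wall without touching the wall, and hold it level, centred and squared up about 1 cm above the orange sample frame, never touching the tray or sample. Finish holding it still there in the gripper (do not set it down), and leave the bottle, beaker and jar as they stand.

Things in the scene. Friction and masses are not known exactly. Their poses are not given: they have to be found in the camera images.
- unit: Fixed sample unit. Origin on the bench, under the centre of its blue shield housing (90 x 130 mm, roof at 112 mm, open towards the unit's -x). Aluminium base 130 mm wide and 12 mm high from x = -190 to +60 mm. Grey gearbox 100 mm high under the crank at x = -70 to +10, y = +65 to +150 mm. z up, yaw varies.
- tray: White sample tray, 62 (x) x 100 (y) mm, sliding out along the unit's -x, its axes parallel to the unit's. Its top is 25 mm above the bench; in its middle lies the orange sample frame, 50 x 80 mm, top at 30 mm. Do not touch it. Its origin is under its centre, 12 mm above the bench.
- sample (a point): Centre of the orange sample frame's top, 30 mm above the bench. Axes as the unit's: y along the frame's long (80 mm) side, z up. In the unit's frame it lies at y = 0 and goes from x = 0 (inside, under the roof) to x = -110 mm (fully out at the stop), 8 mm per rad of crank (50 mm per turn).
- crank (a joint): Crank angle in rad, growing clockwise seen from above: 0 = inside stop, 13.75 (about 2.2 turns) = outside stop. Starts between 0 and 1.1. Stiff by friction, about 3 N at the knob, stays where it is left. At 0 the crank arm points along the unit's -x.
- crank_axis (a point): Point on the crank's vertical axis, 115 mm above the bench (mid-thickness of the steel crank arm). Unit frame: x = -30, y = +120 mm. Axes as the unit's.
- knob_grip (a point): Grip point in the red upright crank knob, a cylinder 22 mm in diameter and 50 mm high that spins freely on its pin, 45 mm from the crank axis. The point is on the knob's axis, 153 mm above the bench; the knob runs from 123 to 173 mm, the crank arm's top is at 119 mm.
- wall: Fixed wall of three courses of lead bricks, grey with a yellow top course: 300 (x) x 50 (y) x 150 mm high, between dock and unit. Origin under its centre, long axis x. Do not touch it with the probe.
- dock: Fixed blue plastic pad 90 x 130 mm, 12 mm high, on which the probe lies at the start. Origin under its centre.
- probe: Yellow survey probe, loose, 0.25 to 0.49 kg: flat head 60 (x) x 100 (y) x 30 mm, the underside is the measuring face. Origin at the centre of the underside, z up. Above runs a white handle bar along y, 20 mm wide (x), 100 mm long, from 52 to 76 mm above the underside, on two end posts (72 mm clear between them); 22 mm free under the bar. Grip it across x at mid-length. Either way round serves.
- reagent_bottle: Amber reagent bottle with a white cap, loose, 60 mm in diameter, 140 mm high. Origin under its centre. Leave alone.
- beaker: White plastic beaker, loose, 64 mm in diameter, 85 mm high. Origin under its centre. Leave alone.
- jar: Blue jar with a white lid, loose, 60 mm in diameter, 70 mm high. Origin under its centre. Leave alone.
There are look-alikes about, which are no part of the job. Of the things shaped like the probe, the yellow one is meant.

How it is judged:
By the outcome, as a careful person would: the job done as asked, in the order asked, and still so for the second after the job is handed in, while the arm keeps its last pose, push and grip.
It also fails if it takes over 67 s, if anything falls off the work surface, if the arm or the gripper's body presses on something with over 40 N, if the wrist force passes 120 N, or if a joint passes its speed limit or range.

## Working session

There is one attempt and no reset: what is moved stays moved. The work goes in short steps, Python scripts to look and compute and a tool call to move; the robot and the scene stay as the last step left them, time stands still between calls to the robot, and variables do not carry over. Pictures are saved under pics/ and viewed, and the job is handed in when it is done.

Besides the shell and the picture viewer there is one more tool, called after ">>>" as name([rows], argument=value, ...), one row to a line, values as JSON. drive_tool: Moves the arm, as the interface text tells. Its arguments: {"type":"object","properties":{"steps":{"type":"array"}},"required":["steps"]}

```bash
mkdir -p pics; ls; python3 - <<'E'
from bench import arm
import cv2,numpy as np
s=arm.read_state();print(s)
for n in("scene","top","wrist"):
    p,d=arm.get_image(n);cv2.imwrite(f"pics/{n}0.png",p);np.save(f"pics/{n}0.npy",d);print(n,arm.camera_params(n))
E
```

```text
pics
{'clock': 0.0, 'joints': array([ 1.46663808e+00,  3.85559223e-01,  6.61443270e-03, -5.11701494e-04,
       -1.19397625e+00, -2.58599558e-01]), 'joint_vel': array([ 0.00032673,  0.00021239, -0.00046323,  0.00034124, -0.00037906,
       -0.00149225]), 'joint_efforts': array([-1.38345647e-03, -3.92285514e+01,  1.88399917e+01,  4.18627292e+00,
       -4.62821452e-03, -4.43983623e-06]), 'position': array([221.55548658, 583.7877066 , 230.21361847]), 'ee_rot': array([ 9.83578278e-01, -1.80478770e-01, -1.55136916e-04,  1.07753595e-03]), 'contact_force': array([-0.45883192, -0.49001142,  0.35168622]), 'wrist_torque': array([-0.02026426, -0.02745737, -0.01587876]), 'gripper_width': 85.69102973129738}
scene {'K': array([[435.35301853,   0.        , 323.82138378],
       [  0.        , 435.35301853, 239.50132664],
       [  0.        ,   0.        ,   1.        ]]), 'dist': array([-0.08159307,  0.        ,  0.        ,  0.        ,  0.        ]), 'world_to_cam': array([[ 5.08637529e-01,  8.60970631e-01, -4.17586024e-03,
        -1.39793643e+02],
       [-4.44335853e-01,  2.66649423e-01,  8.
[... 711 characters left out ...]
 -1.00437613e+03],
       [ 0.00000000e+00,  0.00000000e+00,  0.00000000e+00,
         1.00000000e+00]])}
wrist {'K': array([[426.62790316,   0.        , 322.33239835],
       [  0.        , 426.62790316, 241.99470892],
       [  0.        ,   0.        ,   1.        ]]), 'dist': array([0.00629684, 0.        , 0.        , 0.        , 0.        ]), 'mount': array([[ 3.04438421e-04,  9.55239847e-01,  2.95832286e-01,
         7.52508347e+01],
       [ 9.99999073e-01,  1.01880911e-04, -1.35806288e-03,
        -5.50537295e-01],
       [-1.32741544e-03,  2.95832425e-01, -9.55238930e-01,
        -1.43205718e+02],
       [ 0.00000000e+00,  0.00000000e+00,  0.00000000e+00,
         1.00000000e+00]])}
```

View pics/scene0.png

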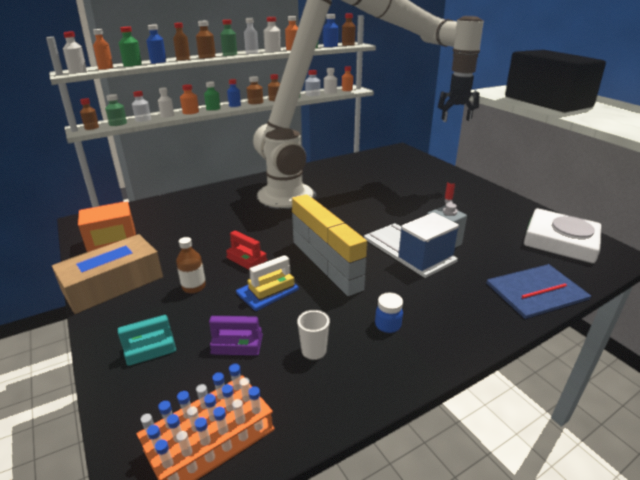

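View pics/top0.png

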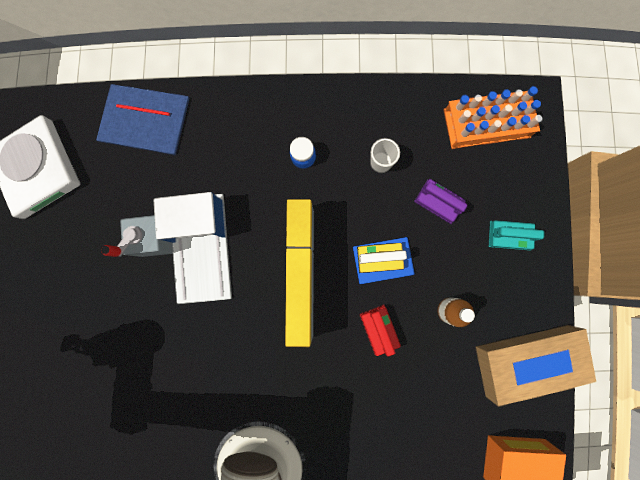

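View pics/wrist0.png

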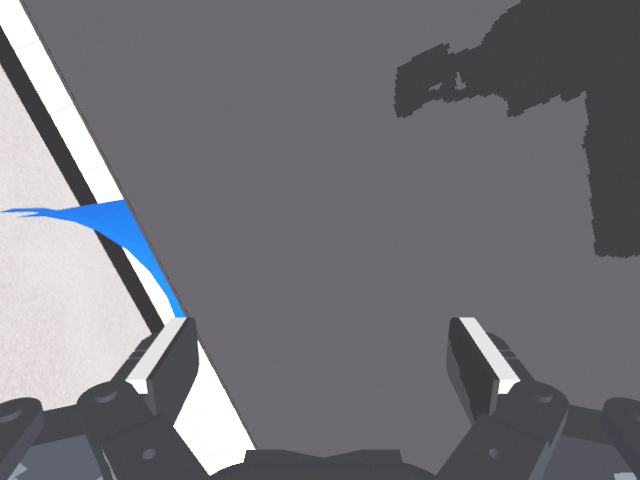

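```bash
cat > h.py <<'E'
import numpy as np,cv2
from bench import arm
from scipy.spatial.transform import Rotation as R
def cam2world(n,st=None):
    c=arm.camera_params(n)
    if n=="wrist":
        s=st; T=np.eye(4);T[:3,:3]=R.from_quat(s['ee_rot']).as_matrix();T[:3,3]=s['position']
        return c,T@c['mount']
    return c,np.linalg.inv(c['world_to_cam'])
def rays(n,uv,st=None):
    c,M=cam2world(n,st)
    p=cv2.undistortPoints(np.array(uv,float).reshape(-1,1,2),c['K'],c['dist']).reshape(-1,2)
    d=np.c_[p[:,0],-p[:,1],-np.ones(len(p))]
    return M[:3,3],d@M[:3,:3].T
def onz(n,uv,z,st=None):
    o,d=rays(n,uv,st); t=(z-o[2])/d[:,2]; return o+d*t[:,None]
def cloud(n,depth,st=None):
    v,u=np.mgrid[:480,:640]
    o,d=rays(n,np.c_[u.ravel(),v.ravel()],st)
    return (o+d*depth.reshape(-1,1)).reshape(480,640,3)
def proj(n,P,st=None):
    c,M=cam2world(n,st);q=(np.c_[P,np.ones(len(P))]@np.linalg.inv(M).T)[:,:3]
    q=q*[1,-1,-1]
    return cv2.projectPoints(q,np.zeros(3),np.zeros(3),c['K'],c['dist'])[0].reshape(-1,2)
def rect(m):
    # min area rect of xy points
    return cv2.minAreaRect(m.astype(np.float32))
E
python3 - <<'E'
from h import *
p=cv2.imread("pics/top0.png");d=np.load("pics/top0.npy");X=cloud("top",d)
hsv=cv2.cvtColor(p,cv2.COLOR_BGR2HSV)
v,u=np.mgrid[:480,:640]
def sel(u0,u1,v0,v1,z0,z1,extra=None):
    m=(u>=u0)&(u<u1)&(v>=v0)&(v<v1)&(X[...,2]>z0)&(X[...,2]<z1)&(d>0)
    if extra is not None:m&=extra
    m=cv2.morphologyEx(m.astype(np.uint8),cv2.MORPH_OPEN,np.ones((3,3)))>0
    P=X[m];print(len(P),"zmed",np.median(P[:,2]) if len(P) else 0); 
    if len(P): print("  rect",rect(P[:,:2]), "mean",P.mean(0))
    return P
print("roof");sel(140,240,180,250,104,122)
print("gearbox");sel(100,170,200,270,93,107)
print("tray base");sel(160,240,230,310,6,17)
print("tray");sel(160,240,230,310,20,28)
print("knob");P=sel(90,160,200,270,123,190); 
red=((hsv[...,0]<8)|(hsv[...,0]>172))&(hsv[...,1]>150)
print("knobred");P=sel(90,160,220,270,20,260,red);print(P[:,2].min(),P[:,2].max())
print("wall");sel(270,330,190,360,140,160)
print("dock");sel(345,420,230,290,7,17)
print("probehead");sel(345,420,230,290,37,48)
print("handle");sel(345,420,230,290,78,100)
print("jar");sel(280,325,130,175,60,80)
print("beaker");sel(360,410,130,180,75,95)
print("bottle");sel(430,480,290,330,120,150)
for n,b in dict(unit=(90,180,250,310),probe=(340,225,430,295)).items():
    cv2.imwrite(f"pics/{n}.png",cv2.resize(p[b[1]:b[3],b[0]:b[2]],None,fx=4.5,fy=4.5,interpolation=cv2.INTER_CUBIC))
E
```

```text
roof
2447 zmed 112.90306960662667
  rect ((582.4207153320312, 148.347900390625), (91.35066986083984, 132.34791564941406), 5.369793891906738) mean [581.10386514 146.23289402 112.84832661]
gearbox
945 zmed 100.83835696557514
  rect ((541.872314453125, 251.11965942382812), (82.10777282714844, 84.05477905273438), 7.1939287185668945) mean [540.95664301 245.29190107 100.78521457]
tray base
3302 zmed 13.006507122699645
  rect ((469.3207702636719, 137.40557861328125), (154.90126037597656, 133.33474731445312), 5.232434272766113) mean [467.9459314  136.72258999  12.9685958 ]
tray
0 zmed 0
knob
158 zmed 146.92593635396707
  rect ((522.9146728515625, 277.393798828125), (15.370085716247559, 67.7471694946289), 65.68983459472656) mean [511.90775372 279.48702541 146.7618763 ]
knobred
117 zmed 153.51176454748224
  rect ((501.8405456542969, 284.61456298828125), (9.998074531555176, 21.79365348815918), 78.02300262451172) mean [502.16704048 283.04930586 152.55666698]
123.6495892454634 175.01158965341983
wall
3643 zmed 149.8985463577999
  rect ((461.1105041503906, -101.9723129272461), (50.33467483520508, 
[... 532 characters left out ...]
281.1559143066406), (20.080551147460938, 100.70972442626953), 4.607481479644775) mean [ 493.61621648 -280.63785822   88.35493746]
jar
421 zmed 70.79791922864933
  rect ((737.4716796875, -102.34212493896484), (49.798187255859375, 50.037662506103516), 88.59042358398438) mean [ 736.62326996 -102.70477405   70.70521875]
beaker
110 zmed 84.47799183680496
  rect ((724.447021484375, -299.73974609375), (61.21488571166992, 35.83319091796875), 3.191720962524414) mean [ 731.19047061 -301.79633585   83.73694679]
bottle
170 zmed 140.73441428491964
  rect ((372.74835205078125, -443.8899841308594), (26.054256439208984, 25.799283981323242), 89.05482482910156) mean [ 372.75422606 -442.7505213   139.6905481 ]
```

View pics/unit.png

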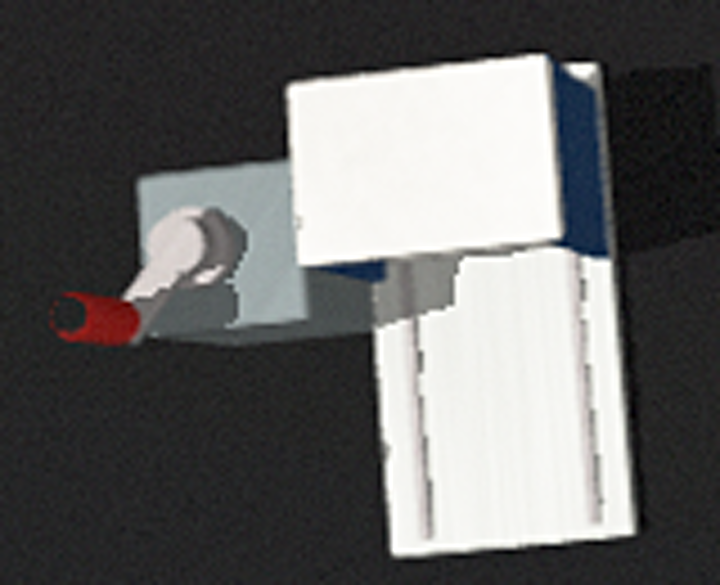

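View pics/probe.png

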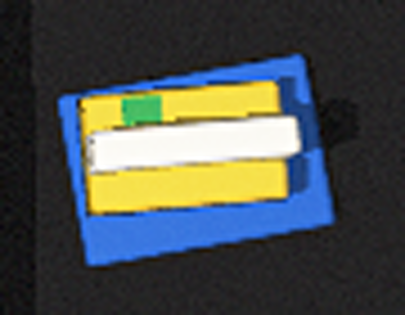

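```bash
python3 - <<'E'
from h import *
yaw=np.radians(5.35);c,s=np.cos(yaw),np.sin(yaw);Rz=np.array([[c,-s],[s,c]]);o=np.array([582.4,148.3])
ax=o+Rz@[-30,120];print("axis",ax)
k=onz("top",[(90+68/4.5,180+313/4.5),(90+63/4.5,180+314/4.5)],173);print(k)
hub=onz("top",[(90+178/4.5,180+243/4.5)],119+4);print("hub",hub)
for q in k:
    e=Rz.T@(q[:2]-ax);print(e,np.hypot(*e),"theta",np.arctan2(e[1],-e[0]))
print(proj("top",np.r_[k,np.r_[ax,119][None]]))
# scene check
P=[np.r_[ax,119]]
for z in(123,173):P.append(np.r_[k[0][:2],z])
print(proj("scene",np.array(P)))
p=cv2.imread("pics/scene0.png");cv2.imwrite("pics/sk.png",cv2.resize(p[170:290,360:480],None,fx=5,fy=5))
E
```

```text
axis [541.34195038 264.98006068]
[[503.97769463 291.90445658 173.        ]
 [503.52354613 294.32372408 173.        ]]
hub [[540.59207478 263.68686292 123.        ]]
[-34.6910694   30.29092943] 46.05443194694561 theta 0.7177881559893147
[-34.91766825  32.74200247] 47.867340445699384 theta 0.7532532189636811
[[105.11111307 249.5555555 ]
 [104.00000211 249.77777772]
 [129.8242977  233.83528327]]
[[451.34350027 205.6920433 ]
 [449.02215701 197.41223119]
 [451.43714053 181.71215505]]
```

View pics/sk.png

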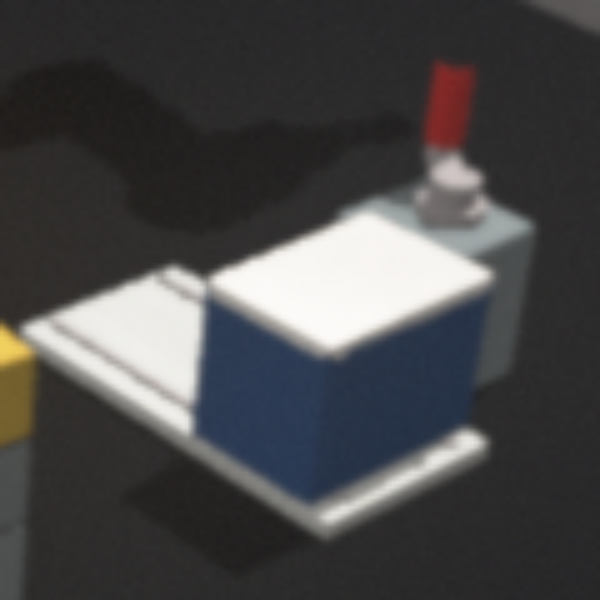

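>>> drive_tool([
  [0.012,0.006,0,0,0.085],
  [0.0245,0.0115,0,0,0.085],
  [0.0245,0.0115,0,0,0.085],
  [0.0245,0.0115,0,0,0.085],
  [0.0245,0.0115,0,0,0.085],
  [0.0245,0.0115,0,0,0.085],
  [0.0245,0.0115,0,0,0.085],
  [0.0245,0.0115,0,0,0.085],
  [0.0245,0.0115,0,0,0.085],
  [0.0245,0.0115,0,0,0.085],
  [0.0245,0.0115,0,0,0.085],
  [0.0245,0.0115,0,0,0.085],
  [0.0245,0.0115,0,0,0.085],
  [0.0245,0.0115,0,0,0.085],
  [0.0245,0.0115,0,0,0.085],
  [0.0125,0.0055,0,0,0.085],
  [0,0,0,0,0.085],
  [0,0,0,0,0.085],
])

```text
clock: 1.95
position: [503.9, 292.3, 231.2]
ee_rot: [0.984, -0.181, -0.0, 0.0]
contact_force: [0.0, 1.3, -0.2]
gripper_width: 84.9
```

```bash
cat >> h.py <<'E'
def tool_delta(st,target,):
    return R.from_quat(st['ee_rot']).as_matrix().T@(np.array(target)-st['position'])
E
python3 - <<'E'
from h import *
s=arm.read_state();print(s['position'],s['joints'],s['contact_force'],s['clock'],R.from_quat(s['ee_rot']).as_matrix().round(4))
p,d=arm.get_image("wrist");cv2.imwrite("pics/w1.png",p);np.save("pics/w1.npy",d)
print(proj("wrist",np.array([[504,292,173.],[541.3,265,119]]),s))
X=cloud("wrist",d,s)
hsv=cv2.cvtColor(p,cv2.COLOR_BGR2HSV)
m=((hsv[...,0]<8)|(hsv[...,0]>172))&(hsv[...,1]>120)&(X[...,2]>168)&(d>0)
P=X[m];print(len(P),P[:,2].mean());print(cv2.minEnclosingCircle(P[:,:2].astype(np.float32)))
E
```

```text
[503.94947734 292.34400915 231.1875731 ] [ 8.03374075e-01  3.13055530e-01 -9.94862114e-02 -2.76632967e-04
 -1.15852952e+00  4.04140337e-01] [ 0.0328447   1.29832536 -0.19255134] 1.95 [[ 9.347e-01 -3.554e-01 -4.000e-04]
 [-3.554e-01 -9.347e-01 -0.000e+00]
 [-3.000e-04  2.000e-04 -1.000e+00]]
[[323.43824754 266.09766119]
 [343.36121183 163.84213615]]
452 171.6783877163238
((502.5470886230469, 291.7530517578125), 11.153066635131836)
```

View pics/w1.png

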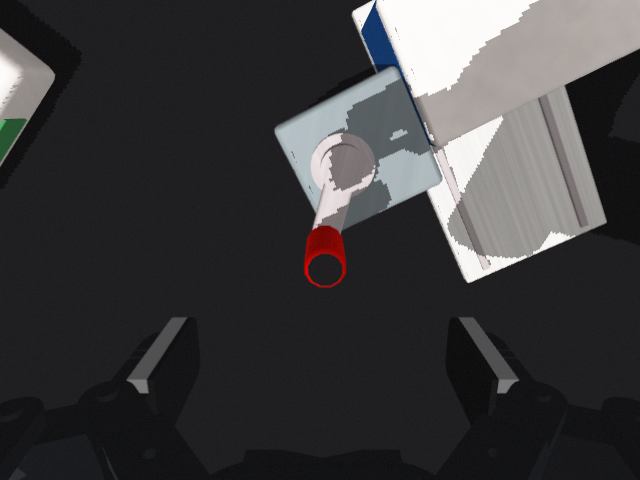

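>>> drive_tool([
  [-0.001,0,0.01,0,0.085],
  [0,0,0.02,0,0.085],
  [0,0,0.02,0,0.085],
  [0,0,0.02,0,0.085],
  [0,0,0.015,0,0.085],
  [0,0,0.01,0,0.085],
  [0,0,0,0,0.06],
  [0,0,0,0,0.04],
  [0,0,0,0,0.025],
  [0,0,0,0,0.01],
  [0,0,0,0,0.01],
  [0,0,0,0,0.01],
  [0,0,0,0,0.01],
])

```text
clock: 3.3
position: [503.4, 292.9, 137.3]
ee_rot: [0.984, -0.18, 0.0, -0.0]
contact_force: [-1.8, -2.1, 5.5]
gripper_width: 20.5
```

```bash
cat > arc.py <<'E'
import sys,numpy as np
psi,n,step=map(float,sys.argv[1:4]);r=float(sys.argv[4]) if len(sys.argv)>4 else 45
a=np.radians(psi+step*np.arange(int(n)+1));P=np.c_[np.cos(a),np.sin(a)]*r
Q=(P-P[0]).round(1);print([[round(x/1e3,4),round(y/1e3,4),0,0,0.01] for x,y in np.diff(Q,axis=0)])
E
python3 arc.py -164.4 8 5
```

```text
[[np.float64(0.0012), np.float64(-0.0037), 0, 0, 0.01], [np.float64(0.0016), np.float64(-0.0036), 0, 0, 0.01], [np.float64(0.0018), np.float64(-0.0035), 0, 0, 0.01], [np.float64(0.0022), np.float64(-0.0033), 0, 0, 0.01], [np.float64(0.0024), np.float64(-0.0031), 0, 0, 0.01], [np.float64(0.0027), np.float64(-0.0028), 0, 0, 0.01], [np.float64(0.0029), np.float64(-0.0027), 0, 0, 0.01], [np.float64(0.0031), np.float64(-0.0023), 0, 0, 0.01]]
```

>>> drive_tool([
  [0.0012,-0.0037,0,0,0.01],
  [0.0016,-0.0036,0,0,0.01],
  [0.0018,-0.0035,0,0,0.01],
  [0.0022,-0.0033,0,0,0.01],
  [0.0024,-0.0031,0,0,0.01],
  [0.0027,-0.0028,0,0,0.01],
  [0.0029,-0.0027,0,0,0.01],
  [0.0031,-0.0023,0,0,0.01],
])

```text
clock: 4.1
position: [528.8, 309.5, 137.2]
ee_rot: [0.984, -0.18, -0.0, 0.0]
contact_force: [-2.3, -2.1, 6.2]
gripper_width: 20.4
```

```bash
sed -i 's/round(x\/1e3,4),round(y\/1e3,4)/float(round(x\/1e3,4)),float(round(y\/1e3,4))/' arc.py; python3 - <<'E'
from h import *
s=arm.read_state();print(s['position'],s['contact_force'],s['gripper_width']);e=s['position'][:2]-[539.6,266.2];print(np.hypot(*e),np.degrees(np.arctan2(e[1],e[0])))
E
python3 arc.py -124.4 15 8
```

```text
[528.77868827 309.52838686 137.24288869] [-2.34678658 -2.09602229  6.23300415] 20.445781929241267
44.659264388186905 104.02281994897528
[[0.0054, -0.0032, 0, 0, 0.01], [0.0058, -0.0024, 0, 0, 0.01], [0.0061, -0.0015, 0, 0, 0.01], [0.0062, -0.0007, 0, 0, 0.01], [0.0063, 0.0001, 0, 0, 0.01], [0.0062, 0.0011, 0, 0, 0.01], [0.006, 0.0019, 0, 0, 0.01], [0.0057, 0.0027, 0, 0, 0.01], [0.0052, 0.0035, 0, 0, 0.01], [0.0047, 0.0041, 0, 0, 0.01], [0.004, 0.0048, 0, 0, 0.01], [0.0034, 0.0053, 0, 0, 0.01], [0.0026, 0.0057, 0, 0, 0.01], [0.0018, 0.0061, 0, 0, 0.01], [0.0009, 0.0062, 0, 0, 0.01]]
```

>>> drive_tool([
  [0.0054,-0.0032,0,0,0.01],
  [0.0058,-0.0024,0,0,0.01],
  [0.0061,-0.0015,0,0,0.01],
  [0.0062,-0.0007,0,0,0.01],
  [0.0063,0.0001,0,0,0.01],
  [0.0062,0.0011,0,0,0.01],
  [0.006,0.0019,0,0,0.01],
  [0.0057,0.0027,0,0,0.01],
  [0.0052,0.0035,0,0,0.01],
  [0.0047,0.0041,0,0,0.01],
  [0.004,0.0048,0,0,0.01],
  [0.0034,0.0053,0,0,0.01],
  [0.0026,0.0057,0,0,0.01],
  [0.0018,0.0061,0,0,0.01],
  [0.0009,0.0062,0,0,0.01],
])

```text
clock: 5.6
position: [583.1, 254.8, 137.3]
ee_rot: [0.984, -0.18, 0.001, -0.002]
contact_force: [-2.9, 4.9, 4.5]
gripper_width: 20.7
```

```bash
python3 - <<'E'
from h import *
s=arm.read_state();print(s['position'],s['contact_force'],s['wrist_torque'],s['gripper_width']);e=s['position'][:2]-[539.6,266.2];print(np.hypot(*e),np.degrees(np.arctan2(e[1],e[0])))
P=np.array([[503.4,292.9],[528.78,309.53],s['position'][:2]])
from scipy.optimize import fsolve
print(fsolve(lambda c:[np.hypot(*(P[i]-c[:2]))-c[2] for i in range(3)],[540,266,45]))
E
python3 arc.py -4.4 20 9
```

```text
[583.14746013 254.82370028 137.30698993] [-2.87979839  4.87068388  4.53203713] [1.13128457 0.8078905  0.01168357] 20.677255254992303
45.00890444271859 -14.640696446093678
[539.37006114 265.685959    45.10487032]
[[-0.0, 0.0071, 0, 0, 0.01], [-0.0011, 0.0069, 0, 0, 0.01], [-0.0022, 0.0067, 0, 0, 0.01], [-0.0032, 0.0063, 0, 0, 0.01], [-0.0042, 0.0057, 0, 0, 0.01], [-0.005, 0.005, 0, 0, 0.01], [-0.0057, 0.0042, 0, 0, 0.01], [-0.0063, 0.0032, 0, 0, 0.01], [-0.0067, 0.0021, 0, 0, 0.01], [-0.007, 0.0011, 0, 0, 0.01], [-0.0071, 0.0, 0, 0, 0.01], [-0.0069, -0.0011, 0, 0, 0.01], [-0.0068, -0.0022, 0, 0, 0.01], [-0.0062, -0.0032, 0, 0, 0.01], [-0.0058, -0.0042, 0, 0, 0.01], [-0.0049, -0.005, 0, 0, 0.01], [-0.0042, -0.0057, 0, 0, 0.01], [-0.0032, -0.0063, 0, 0, 0.01], [-0.0021, -0.0067, 0, 0, 0.01], [-0.0011, -0.007, 0, 0, 0.01]]
```

>>> drive_tool([
  [0,0.0071,0,0,0.01],
  [-0.0011,0.0069,0,0,0.01],
  [-0.0022,0.0067,0,0,0.01],
  [-0.0032,0.0063,0,0,0.01],
  [-0.0042,0.0057,0,0,0.01],
  [-0.005,0.005,0,0,0.01],
  [-0.0057,0.0042,0,0,0.01],
  [-0.0063,0.0032,0,0,0.01],
  [-0.0067,0.0021,0,0,0.01],
  [-0.007,0.0011,0,0,0.01],
  [-0.0071,0.0,0,0,0.01],
  [-0.0069,-0.0011,0,0,0.01],
  [-0.0068,-0.0022,0,0,0.01],
  [-0.0062,-0.0032,0,0,0.01],
  [-0.0058,-0.0042,0,0,0.01],
  [-0.0049,-0.005,0,0,0.01],
  [-0.0042,-0.0057,0,0,0.01],
  [-0.0032,-0.0063,0,0,0.01],
  [-0.0021,-0.0067,0,0,0.01],
  [-0.0011,-0.007,0,0,0.01],
])

```text
clock: 7.6
position: [495.5, 276.6, 137.2]
ee_rot: [0.984, -0.18, -0.0, 0.002]
contact_force: [-2.4, -3.1, 9.9]
gripper_width: 20.6
```

```bash
python3 - <<'E'
from h import *
s=arm.read_state();print(s['position'],s['contact_force'],s['wrist_torque'],s['gripper_width']);e=s['position'][:2]-[539.5,265.9];print(np.hypot(*e),np.degrees(np.arctan2(e[1],e[0])))
p,d=arm.get_image("top");cv2.imwrite("pics/t2.png",p)
E
python3 arc.py 175.6 20 9
```

```text
[495.50342169 276.64913394 137.1713729 ] [-2.38584624 -3.11263906  9.93646158] [-0.83551546  0.51062995  0.00760606] 20.59619953155344
45.290647856588585 166.27059527145772
[[0.0, -0.0071, 0, 0, 0.01], [0.0011, -0.0069, 0, 0, 0.01], [0.0022, -0.0067, 0, 0, 0.01], [0.0032, -0.0063, 0, 0, 0.01], [0.0042, -0.0057, 0, 0, 0.01], [0.005, -0.005, 0, 0, 0.01], [0.0057, -0.0042, 0, 0, 0.01], [0.0063, -0.0032, 0, 0, 0.01], [0.0067, -0.0021, 0, 0, 0.01], [0.007, -0.0011, 0, 0, 0.01], [0.0071, 0.0, 0, 0, 0.01], [0.0069, 0.0011, 0, 0, 0.01], [0.0068, 0.0022, 0, 0, 0.01], [0.0062, 0.0032, 0, 0, 0.01], [0.0058, 0.0042, 0, 0, 0.01], [0.0049, 0.005, 0, 0, 0.01], [0.0042, 0.0057, 0, 0, 0.01], [0.0032, 0.0063, 0, 0, 0.01], [0.0021, 0.0067, 0, 0, 0.01], [0.0011, 0.007, 0, 0, 0.01]]
```

View pics/t2.png

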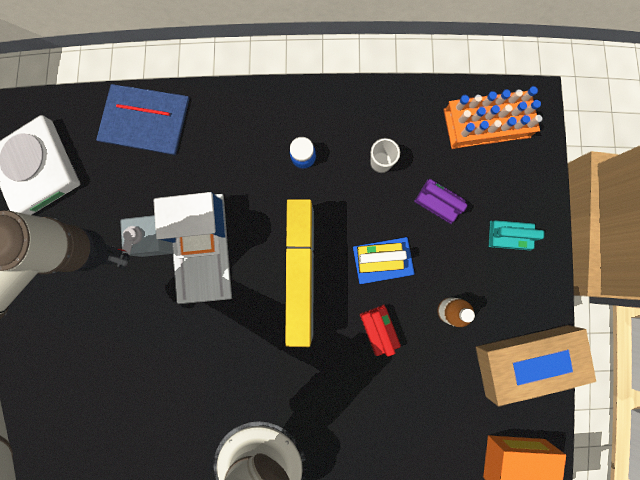

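>>> drive_tool([
  [0.0,-0.0071,0,0,0.01],
  [0.0011,-0.0069,0,0,0.01],
  [0.0022,-0.0067,0,0,0.01],
  [0.0032,-0.0063,0,0,0.01],
  [0.0042,-0.0057,0,0,0.01],
  [0.005,-0.005,0,0,0.01],
  [0.0057,-0.0042,0,0,0.01],
  [0.0063,-0.0032,0,0,0.01],
  [0.0067,-0.0021,0,0,0.01],
  [0.007,-0.0011,0,0,0.01],
  [0.0071,0.0,0,0,0.01],
  [0.0069,0.0011,0,0,0.01],
  [0.0068,0.0022,0,0,0.01],
  [0.0062,0.0032,0,0,0.01],
  [0.0058,0.0042,0,0,0.01],
  [0.0049,0.005,0,0,0.01],
  [0.0042,0.0057,0,0,0.01],
  [0.0032,0.0063,0,0,0.01],
  [0.0021,0.0067,0,0,0.01],
  [0.0011,0.007,0,0,0.01],
])

```text
clock: 9.65
position: [582.8, 253.6, 137.3]
ee_rot: [0.984, -0.18, 0.001, -0.001]
contact_force: [-2.1, 4.1, 7.0]
gripper_width: 20.5
```

>>> drive_tool([
  [0,0.0071,0,0,0.01],
  [-0.0011,0.0069,0,0,0.01],
  [-0.0022,0.0067,0,0,0.01],
  [-0.0032,0.0063,0,0,0.01],
  [-0.0042,0.0057,0,0,0.01],
  [-0.005,0.005,0,0,0.01],
  [-0.0057,0.0042,0,0,0.01],
  [-0.0063,0.0032,0,0,0.01],
  [-0.0067,0.0021,0,0,0.01],
  [-0.007,0.0011,0,0,0.01],
  [-0.0071,0.0,0,0,0.01],
  [-0.0069,-0.0011,0,0,0.01],
  [-0.0068,-0.0022,0,0,0.01],
  [-0.0062,-0.0032,0,0,0.01],
  [-0.0058,-0.0042,0,0,0.01],
  [-0.0049,-0.005,0,0,0.01],
  [-0.0042,-0.0057,0,0,0.01],
  [-0.0032,-0.0063,0,0,0.01],
  [-0.0021,-0.0067,0,0,0.01],
  [-0.0011,-0.007,0,0,0.01],
])

```text
clock: 11.65
position: [495.5, 276.6, 137.2]
ee_rot: [0.984, -0.18, -0.0, 0.002]
contact_force: [-1.6, -3.6, 9.9]
gripper_width: 20.7
```

```bash
python3 - <<'E'
from h import *
s=arm.read_state();print(s['position'],s['contact_force'],s['wrist_torque'],s['gripper_width']);e=s['position'][:2]-[539.5,265.9];print(np.hypot(*e),np.degrees(np.arctan2(e[1],e[0])))
E
python3 arc.py 175.6 7 6;python3 arc.py 217.6 6 3
```

```text
[495.5044447  276.64949852 137.17492376] [-1.57878567 -3.57613462  9.8572464 ] [-0.78125924  0.50748815  0.00686146] 20.669021844934488
45.289740609500505 166.26984006598738
[[-0.0001, -0.0047, 0, 0, 0.01], [0.0004, -0.0047, 0, 0, 0.01], [0.0008, -0.0046, 0, 0, 0.01], [0.0014, -0.0045, 0, 0, 0.01], [0.0018, -0.0044, 0, 0, 0.01], [0.0022, -0.0041, 0, 0, 0.01], [0.0027, -0.0039, 0, 0, 0.01]]
[[0.0015, -0.0018, 0, 0, 0.01], [0.0016, -0.0018, 0, 0, 0.01], [0.0016, -0.0016, 0, 0, 0.01], [0.0018, -0.0016, 0, 0, 0.01], [0.0018, -0.0015, 0, 0, 0.01], [0.0019, -0.0014, 0, 0, 0.01]]
```

>>> drive_tool([
  [-0.0001,-0.0047,0,0,0.01],
  [0.0004,-0.0047,0,0,0.01],
  [0.0008,-0.0046,0,0,0.01],
  [0.0014,-0.0045,0,0,0.01],
  [0.0018,-0.0044,0,0,0.01],
  [0.0022,-0.0041,0,0,0.01],
  [0.0027,-0.0039,0,0,0.01],
  [0,0,0,0,0.01],
])

```text
clock: 12.45
position: [515.6, 304.0, 137.2]
ee_rot: [0.984, -0.18, -0.0, 0.001]
contact_force: [-2.6, 0.7, 9.2]
gripper_width: 20.9
```

>>> drive_tool([
  [0.0015,-0.0018,0,0,0.01],
  [0,0,0,0,0.01],
])

```text
clock: 12.65
position: [517.4, 305.0, 137.2]
ee_rot: [0.984, -0.18, -0.0, 0.001]
contact_force: [-2.7, 1.8, 8.6]
gripper_width: 20.4
```

>>> drive_tool([
  [0.0016,-0.0018,0,0,0.01],
  [0,0,0,0,0.01],
])

```text
clock: 12.85
position: [518.6, 305.6, 137.2]
ee_rot: [0.984, -0.18, -0.001, 0.001]
contact_force: [-6.0, 0.6, 11.5]
gripper_width: 20.6
```

>>> drive_tool([
  [0.0016,-0.0016,0,0,0.01],
  [0,0,0,0,0.01],
])

```text
clock: 13.05
position: [518.8, 305.7, 137.1]
ee_rot: [0.984, -0.181, -0.003, 0.003]
contact_force: [-10.3, 0.7, 13.6]
gripper_width: 20.8
```

>>> drive_tool([
  [0.0018,-0.0012,0,0,0.01],
  [0,0,0,0,0.01],
  [0,0,0,0,0.01],
])

```text
clock: 13.35
position: [519.1, 305.7, 137.0]
ee_rot: [0.984, -0.181, -0.004, 0.004]
contact_force: [-17.1, 0.8, 16.2]
gripper_width: 20.7
```

```bash
python3 - <<'E'
from h import *
s=arm.read_state();print(s['position'],s['contact_force'],s['wrist_torque'],s['gripper_width']);e=s['position'][:2]-[539.5,265.9];print(np.hypot(*e),np.degrees(np.arctan2(e[1],e[0])))
E
```

```text
[519.05746587 305.72262848 137.04667921] [-17.10790518   0.84741808  16.23005898] [ 0.0961848   4.64518948 -0.0428912 ] 20.705102876385762
44.76314265576357 117.17322754048276
```

>>> drive_tool([
  [-0.0016,0.0014,0,0,0.01],
  [-0.0016,0.0012,0,0,0.01],
  [0,0,0,0,0.02],
  [0,0,0,0,0.03],
  [0,0,0,0,0.045],
  [0,0,0,0,0.055],
  [0,0,0,0,0.055],
  [0,0,0,0,0.055],
  [0,0,-0.01,0,0.055],
  [0,0,-0.02,0,0.055],
  [0,0,-0.03,0,0.055],
  [0,0,-0.03,0,0.055],
  [0,0,-0.03,0,0.055],
  [0,0,0,0,0.055],
  [0,0,0,0,0.055],
])

```text
clock: 14.85
position: [520.3, 307.1, 257.6]
ee_rot: [0.984, -0.18, 0.001, -0.001]
contact_force: [-0.4, -0.3, -0.5]
gripper_width: 55.0
```

```bash
python3 - <<'E'
from h import *
s=arm.read_state();print(s['clock'],s['position'],s['contact_force'],s['joints'],s['gripper_width'])
p,d=arm.get_image("top");cv2.imwrite("pics/t3.png",p);np.save("pics/t3.npy",d)
b=(90,180,250,310);cv2.imwrite("pics/t3c.png",cv2.resize(p[b[1]:b[3],b[0]:b[2]],None,fx=4.5,fy=4.5,interpolation=cv2.INTER_CUBIC))
s=arm.read_state();p,d=arm.get_image("wrist");cv2.imwrite("pics/w3.png",p);np.save("pics/w3.npy",d);np.savez("pics/w3s.npz",**s)
E
```

```text
14.85 [520.31869107 307.13017442 257.58656564] [-0.3946123  -0.33042404 -0.47535392] [ 8.00725754e-01  3.31612432e-01 -5.16457986e-03 -3.66567419e-04
 -1.23161343e+00  4.07309053e-01] 54.98882234330811
```

View pics/t3c.png

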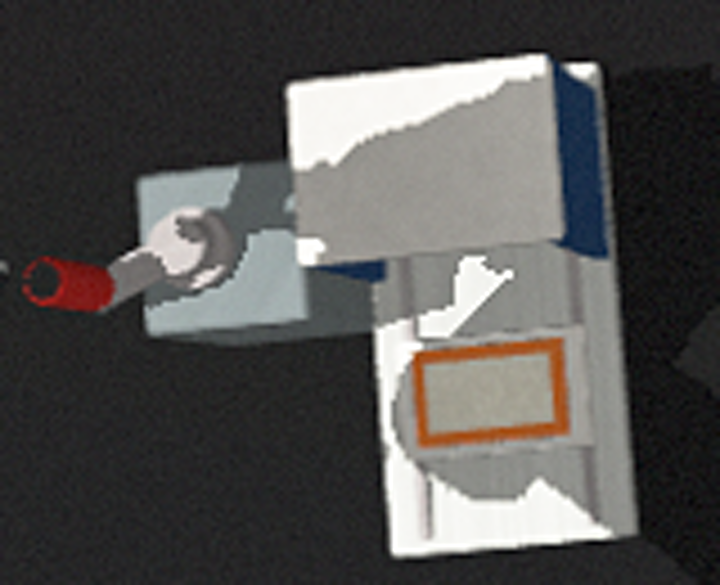

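View pics/w3.png

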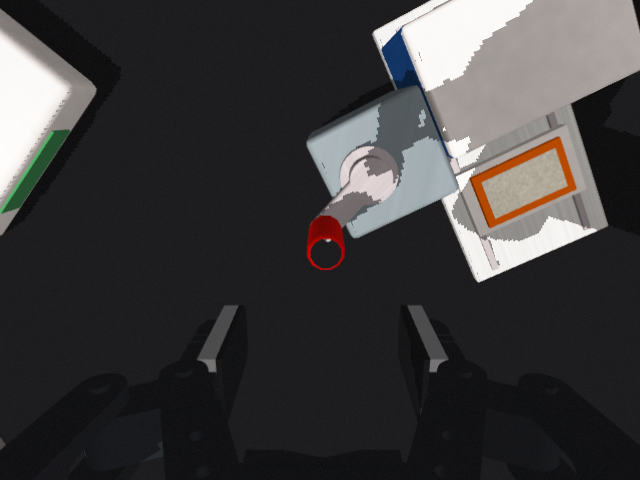

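Tray is out: the orange frame shows at about (525,180) in the wrist view and (490,392) in the top crop, clear of the roof. Next I measure its centre and yaw.

```bash
python3 - <<'E'
from h import *
s=dict(np.load("pics/w3s.npz"))
for n,f in(("wrist","w3"),("top","t3")):
    p=cv2.imread(f"pics/{f}.png");hsv=cv2.cvtColor(p,cv2.COLOR_BGR2HSV)
    m=((hsv[...,0]>5)&(hsv[...,0]<18)&(hsv[...,1]>150)).astype(np.uint8)
    if n=="top": m[:,:150]=0;m[:,250:]=0;m[:240]=0;m[310:]=0
    k,l,stt,c=cv2.connectedComponentsWithStats(m);i=1+stt[1:,4].argmax();print(n,stt[i])
    v,u=np.where(l==i);P=onz(n,np.c_[u,v],30,s)
    r=rect(P[:,:2]);print(r)
yaw=np.radians(5.35);c,sn=np.cos(yaw),np.sin(yaw);print("pred from roof",582.4-110*c,148.3-110*sn)
print("pred from crank axis", np.array([539.5,265.9])+np.array([[c,-sn],[sn,c]])@[-80,-120])
E
```

```text
wrist [ 470  137  106   91 2137]
((471.2335510253906, 139.07000732421875), (50.44106674194336, 80.37835693359375), 5.5580363273620605)
top [182 255  34  24 224]
((472.5726318359375, 138.05380249023438), (48.39204788208008, 78.42086029052734), 5.5974202156066895)
pred from roof 472.8791918442487 138.043656552595
pred from crank axis [471.03724147 138.96359587]
```

>>> drive_tool([
  [0,0,0,4.1,0.055],
  [0,0,0,8.1,0.055],
  [0,0,0,8.1,0.055],
  [0,0,0,8.1,0.055],
  [0,0,0,8.1,0.055],
  [0,0,0,8.1,0.055],
  [0,0,0,8.1,0.055],
  [0,0,0,8.1,0.055],
  [0,0,0,4.0,0.055],
  [0.017,0.002,0,0,0.055],
  [0.034,0.0042,0,0,0.055],
  [0.034,0.0042,0,0,0.055],
  [0.034,0.0042,0,0,0.055],
  [0.034,0.0042,0,0,0.055],
])

```text
clock: 16.35
position: [512.3, 150.7, 255.4]
ee_rot: [0.734, -0.679, -0.0, 0.001]
contact_force: [1.0, -1.3, 0.2]
gripper_width: 54.9
```

>>> drive_tool([
  [0.034,0.0042,0,0,0.055],
  [0.034,0.0042,0,0,0.055],
  [0.034,0.0042,0,0,0.055],
  [0.034,0.0042,0,0,0.055],
  [0.034,0.0042,0,0,0.055],
  [0.034,0.0042,0,0,0.055],
  [0.034,0.0042,0,0,0.055],
  [0.034,0.0042,0,0,0.055],
  [0.034,0.0042,0,0,0.055],
  [0.034,0.0042,0,0,0.055],
  [0.034,0.0042,0,0,0.055],
  [0.034,0.0042,0,0,0.055],
  [0.0223,0.002,0,0,0.055],
  [0,0,0,0,0.055],
  [0,0,0,0,0.055],
  [0,0,0,0,0.055],
])

```text
clock: 17.95
position: [493.7, -279.6, 256.0]
ee_rot: [0.734, -0.679, -0.0, 0.0]
contact_force: [-0.1, -0.7, 0.7]
gripper_width: 54.7
```

```bash
python3 - <<'E'
from h import *
s=arm.read_state();print(s['clock'],s['position'],s['joints']);M=R.from_quat(s['ee_rot']).as_matrix();print(M.round(4),np.degrees(np.arctan2(M[1,1],M[0,1])))
p,d=arm.get_image("wrist");cv2.imwrite("pics/w4.png",p);X=cloud("wrist",d,s)
for a,b in((80,96),(37,48),(7,17)):
    m=(d>0)&(X[...,2]>a)&(X[...,2]<b)&(abs(X[...,0]-494)<90)&(abs(X[...,1]+281)<90)
    m=cv2.morphologyEx(m.astype(np.uint8),cv2.MORPH_OPEN,np.ones((5,5)))>0
    print(a,m.sum(),np.median(X[m][:,2]),rect(X[m][:,:2]))
E
```

```text
17.95 [ 493.65454516 -279.5707827   255.95653346] [-2.29859638e-01  2.70483782e-01 -9.63264788e-02 -2.05217728e-04
 -1.20499420e+00  3.07809384e-01]
[[ 7.78e-02 -9.97e-01 -9.00e-04]
 [-9.97e-01 -7.78e-02  4.00e-04]
 [-5.00e-04  9.00e-04 -1.00e+00]] -175.53800733397006
80 3386 88.1230868990288 ((492.163818359375, -280.88714599609375), (20.05614471435547, 99.86457061767578), 4.7605133056640625)
37 4863 42.33059349965981 ((492.10540771484375, -281.1340637207031), (60.00914764404297, 99.20228576660156), 4.889904499053955)
7 5730 12.35348758418911 ((486.6631774902344, -290.08056640625), (90.09479522705078, 129.91085815429688), 9.901628494262695)
```

View pics/w4.png

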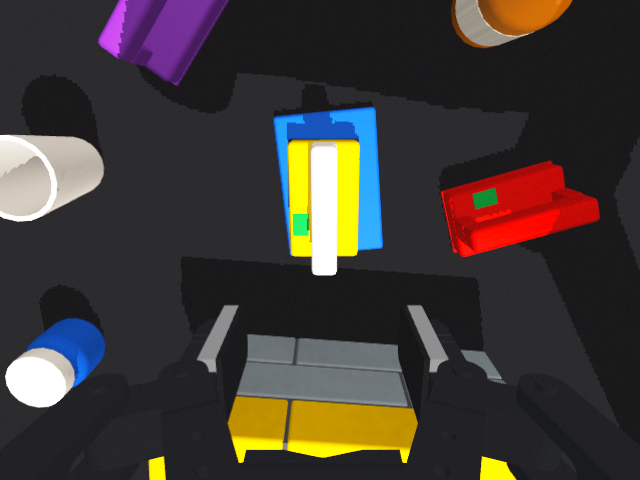

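>>> drive_tool([
  [0.0013,0.0017,0.01,-0.3,0.055],
  [0,0,0.03,0,0.055],
  [0,0,0.03,0,0.055],
  [0,0,0.03,0,0.055],
  [0,0,0.03,0,0.055],
  [0,0,0.025,0,0.055],
  [0,0,0.02,0,0.055],
  [0,0,0.015,0,0.055],
  [0,0,0.01,0,0.055],
  [0,0,0,0,0.055],
  [0,0,0,0,0.055],
])

```text
clock: 19.1
position: [492.9, -281.5, 56.6]
ee_rot: [0.736, -0.677, 0.0, -0.0]
contact_force: [0.3, -0.2, -0.5]
gripper_width: 55.2
```

>>> drive_tool([
  [0,0.0006,0,0,0.04],
  [0,0,0,0,0.03],
  [0,0,0,0,0.022],
  [0,0,0,0,0.01],
  [0,0,0,0,0.005],
  [0,0,0,0,0.005],
  [0,0,0,0,0.005],
])

```text
clock: 19.8
position: [492.5, -281.7, 57.0]
ee_rot: [0.736, -0.677, 0.001, -0.0]
contact_force: [-0.3, 0.7, 5.7]
gripper_width: 18.9
```

```bash
python3 - <<'E'
from h import *
s=arm.read_state();print(s['clock'],s['position'],s['contact_force'],s['gripper_width']);M=R.from_quat(s['ee_rot']).as_matrix();print(M.round(4),np.degrees(np.arctan2(M[1,1],M[0,1])))
E
```

```text
19.8 [ 492.47615979 -281.74987721   56.98945442] [-0.27411881  0.69118585  5.65612012] 18.92216273873518
[[ 8.250e-02 -9.966e-01  1.100e-03]
 [-9.966e-01 -8.250e-02 -5.000e-04]
 [ 6.000e-04 -1.000e-03 -1.000e+00]] -175.2672376346652
```

>>> drive_tool([
  [0,0,-0.005,0,0.005],
  [0,0,-0.01,0,0.005],
  [0,0,-0.015,0,0.005],
  [0,0,-0.02,0,0.005],
  [0,0,-0.02,0,0.005],
  [0,0,-0.02,0,0.005],
  [0,0,-0.02,0,0.005],
  [0,0,-0.02,0,0.005],
  [0,0,-0.02,0,0.005],
  [0,0,-0.02,0,0.005],
  [0,0,-0.015,0,0.005],
  [0,0,-0.01,0,0.005],
  [0,0,0,0,0.005],
  [0,0,0,0,0.005],
  [0,0,0,0,0.005],
])

```text
clock: 21.3
position: [491.3, -281.3, 250.0]
ee_rot: [0.736, -0.678, -0.001, 0.0]
contact_force: [-0.0, -0.4, -3.2]
gripper_width: 18.9
```

```bash
python3 - <<'E'
from h import *
s=arm.read_state();print(s['clock'],s['position'],s['contact_force'],s['wrist_torque'],s['gripper_width']);M=R.from_quat(s['ee_rot']).as_matrix();print(M.round(4),np.degrees(np.arctan2(M[1,1],M[0,1])))
print(tool_delta(s,[471.2,139,s['position'][2]]))
p,d=arm.get_image("wrist");cv2.imwrite("pics/w5.png",p);X=cloud("wrist",d,s);np.save("pics/w5.npy",X)
p,d=arm.get_image("scene");cv2.imwrite("pics/s5.png",p)
E
```

```text
21.3 [ 491.29601046 -281.29873298  249.9871081 ] [-0.03113497 -0.44687684 -3.16660297] [-0.02063302 -0.00825623 -0.01361816] 18.866673356429132
[[ 0.0819 -0.9966 -0.0024]
 [-0.9966 -0.0819  0.0011]
 [-0.0013  0.0023 -1.    ]] -175.30063790397392
[-420.53191335  -14.40549494    0.51590235]
```

View pics/w5.png

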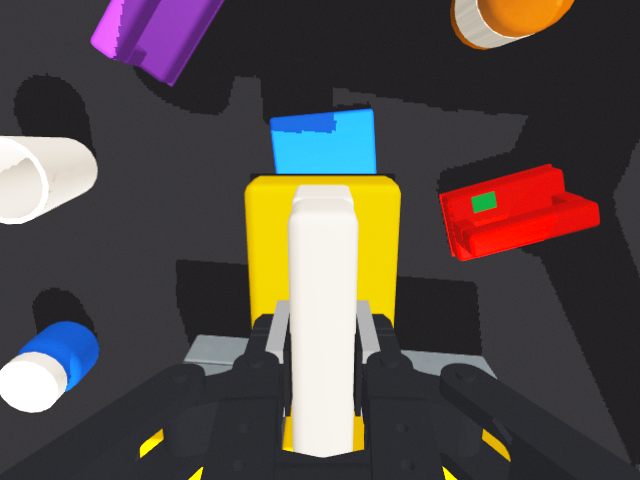

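View pics/s5.png

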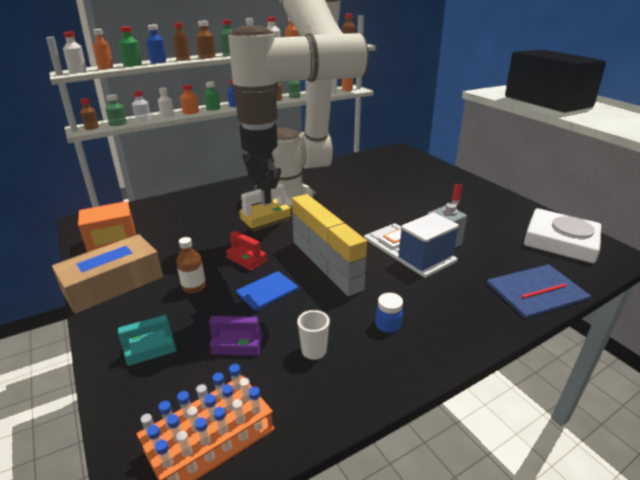

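```bash
cat > probe.py <<'E'
from h import *
def probe_pose(p,X,s):
    hsv=cv2.cvtColor(p,cv2.COLOR_BGR2HSV)
    y=(hsv[...,0]>18)&(hsv[...,0]<32)&(hsv[...,1]>150)
    T=s['position']
    m=y&(abs(X[...,2]-(T[2]-45+30))<8)
    m=cv2.erode(m.astype(np.uint8),np.ones((5,5)))>0
    P=X[m];A=np.c_[P[:,:2]-T[:2],np.ones(len(P))];c,*_=np.linalg.lstsq(A,P[:,2],rcond=None)
    res=P[:,2]-A@c
    print("head n",len(P),"slope deg x,y",np.degrees(c[:2]),"z at TCP minus TCPz",c[2]-T[2],"res",res.std(),"y-extent",(P[:,1]-T[1]).min(),(P[:,1]-T[1]).max())
    w=(hsv[...,1]<40)&(abs(X[...,2]-(T[2]-45+76))<6)&(np.hypot(X[...,0]-T[0],X[...,1]-T[1])<90)
    w=cv2.morphologyEx(w.astype(np.uint8),cv2.MORPH_OPEN,np.ones((5,5)))>0
    Q=X[w]; 
    if len(Q): print("bar n",len(Q),rect(Q[:,:2]-T[:2]))
    mm=cv2.morphologyEx((y&(abs(X[...,2]-(T[2]-15))<8)).astype(np.uint8),cv2.MORPH_OPEN,np.ones((5,5)))>0
    print("head rect rel TCP",rect(X[mm][:,:2]-T[:2]))
E
python3 - <<'E'
from probe import *
s=dict(position=np.array([491.3,-281.3,250]))
probe_pose(cv2.imread("pics/w5.png"),np.load("pics/w5.npy"),s)
E
```

```text
head n 8606 slope deg x,y [-0.19271897  0.77780197] z at TCP minus TCPz -14.437989829830315 res 0.7793517358494632 y-extent -50.62445259235591 8.882096833075195
bar n 17161 ((0.3504657745361328, -8.115894317626953), (42.754737854003906, 81.975341796875), 21.461864471435547)
head rect rel TCP ((1.5881805419921875, -20.218727111816406), (60.2329216003418, 57.70521545410156), 4.8324198722839355)
```

>>> drive_tool([
  [-0.005,0,0,0,0.005],
  [-0.012,-0.0005,0,0,0.005],
  [-0.02,-0.0008,0,0,0.005],
  [-0.025,-0.001,0,0,0.005],
  [-0.025,-0.001,0,0,0.005],
  [-0.025,-0.001,0,0,0.005],
  [-0.025,-0.001,0,0,0.005],
  [-0.025,-0.001,0,0,0.005],
  [-0.025,-0.001,0,0,0.005],
  [-0.025,-0.001,0,0,0.005],
  [-0.025,-0.001,0,0,0.005],
  [-0.025,-0.001,0,0,0.005],
  [-0.025,-0.001,0,0,0.005],
  [-0.025,-0.001,0,0,0.005],
  [-0.025,-0.001,0,0,0.005],
  [-0.025,-0.001,0,0,0.005],
  [-0.025,-0.001,0,0,0.005],
  [-0.02,0,0,0,0.005],
  [-0.012,0,0,0,0.005],
  [-0.0007,0,0,-0.8,0.005],
])

```text
clock: 23.4
position: [472.3, 139.3, 251.3]
ee_rot: [0.741, -0.671, -0.0, -0.0]
contact_force: [-0.3, -0.3, -1.7]
gripper_width: 19.3
```

>>> drive_tool([
  [0,0,0,0,0.005],
  [0,0,0,0,0.005],
  [0,0,0,0,0.005],
])

```text
clock: 23.7
position: [472.7, 137.2, 251.3]
ee_rot: [0.74, -0.673, 0.0, 0.0]
contact_force: [-0.1, -0.0, -2.6]
gripper_width: 18.9
```

```bash
python3 - <<'E'
from probe import *
s=arm.read_state();print(s['clock'],s['position'],s['contact_force'],s['wrist_torque'],s['gripper_width']);M=R.from_quat(s['ee_rot']).as_matrix();print(M.round(4),np.degrees(np.arctan2(M[1,1],M[0,1])))
p,d=arm.get_image("wrist");cv2.imwrite("pics/w6.png",p);X=cloud("wrist",d,s)
probe_pose(p,X,s)
print(tool_delta(s,[471.1,138.2,86]))
p,d=arm.get_image("scene");cv2.imwrite("pics/s6.png",p[100:340,300:620].repeat(2,0).repeat(2,1))
E
```

```text
23.7 [472.68566121 137.24376217 251.34399991] [-0.1415361  -0.0346646  -2.55879994] [0.00429617 0.04119852 0.02417331] 18.85016675615562
[[ 9.500e-02 -9.955e-01 -1.000e-04]
 [-9.955e-01 -9.500e-02 -1.000e-04]
 [ 1.000e-04  1.000e-04 -1.000e+00]] -174.5463717229931
head n 8571 slope deg x,y [-0.04294538  0.65118708] z at TCP minus TCPz -14.384056220611285 res 0.7801065818119959 y-extent -50.95396963661578 8.998899452032191
bar n 16620 ((0.6896591186523438, -7.323883056640625), (34.22808074951172, 83.97126770019531), 16.24215316772461)
head rect rel TCP ((1.8477287292480469, -20.477094650268555), (60.36245346069336, 57.28721237182617), 5.3059983253479)
[ -1.12146075   1.47658366 165.3439719 ]
```

View pics/w6.png

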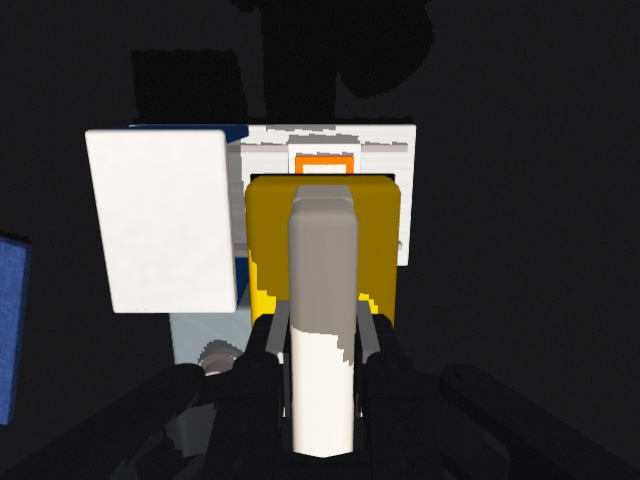

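View pics/s6.png

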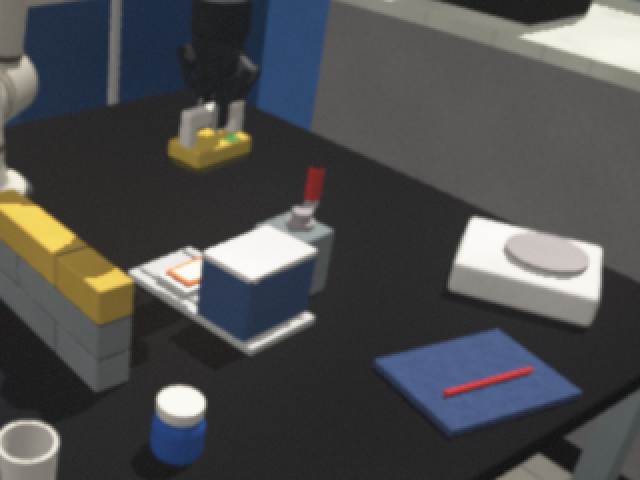

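```bash
python3 - <<'E'
from probe import *
s=arm.read_state()
p=cv2.imread("pics/w6.png");hsv=cv2.cvtColor(p,cv2.COLOR_BGR2HSV)
m=(hsv[...,0]>5)&(hsv[...,0]<18)&(hsv[...,1]>200);m[:140]=0;m[175:]=0;m[:,:280]=0;m[:,370:]=0
v,u=np.where(m);print(u.min(),u.max(),v.min(),v.max())
P=onz("wrist",[(u.min(),157),(u.max()+1,156)],30,s);print(P,np.hypot(*(P[1]-P[0])[:2]))
e=(P[0]+P[1])[:2]/2
yaw=np.radians(5.45);print("centre est",e+40*np.array([-np.sin(yaw),np.cos(yaw)]), "edge yaw",np.degrees(np.arctan2(*(P[0]-P[1])[[1,0]])))
E
```

```text
295 352 156 173
[[498.90984418 102.24577975  30.        ]
 [450.38203347  96.7701636   30.        ]] 48.83575314308443
centre est [470.84685606 139.3271501 ] edge yaw 6.437717625670648
```

>>> drive_tool([
  [-0.0006,0.0008,0.005,0,0.005],
  [-0.0006,0.0007,0.01,0,0.005],
  [0,0,0.015,0,0.005],
  [0,0,0.02,0,0.005],
  [0,0,0.02,0,0.005],
  [0,0,0.02,0,0.005],
  [0,0,0.02,0,0.005],
  [0,0,0.015,0,0.005],
  [0,0,0.01,0,0.005],
  [0,0,0.01,0,0.005],
  [0,0,0.005,0,0.005],
  [0,0,0,0,0.005],
  [0,0,0,0,0.005],
  [0,0,0,0,0.005],
  [0,0,0,0,0.005],
])

```text
clock: 25.3
position: [471.4, 139.2, 101.9]
ee_rot: [0.74, -0.672, 0.0, -0.001]
contact_force: [0.1, 0.4, -1.8]
gripper_width: 19.1
```

```bash
python3 - <<'E'
from probe import *
s=arm.read_state();print(s['clock'],s['position'],s['contact_force'],s['gripper_width']);M=R.from_quat(s['ee_rot']).as_matrix();print(M.round(4),np.degrees(np.arctan2(M[1,1],M[0,1])))
p,d=arm.get_image("wrist");cv2.imwrite("pics/w7.png",p);X=cloud("wrist",d,s)
probe_pose(p,X,s)
print(tool_delta(s,[471.1,138.3,85.2]))
p,d=arm.get_image("scene");cv2.imwrite("pics/s7.png",cv2.resize(p[180:300,350:490],None,fx=5,fy=5))
E
```

```text
25.3 [471.43506407 139.17668915 101.88381103] [ 0.05618421  0.42735314 -1.76316482] 19.076170413865285
[[ 9.620e-02 -9.954e-01  1.100e-03]
 [-9.954e-01 -9.620e-02  7.000e-04]
 [-6.000e-04 -1.200e-03 -1.000e+00]] -174.4817593898902
head n 8459 slope deg x,y [0.03527355 0.78184712] z at TCP minus TCPz -14.345902738392667 res 0.7758507484570085 y-extent -50.868892570433204 8.698283427994397
bar n 16547 ((0.9986181259155273, -7.2957763671875), (34.340362548828125, 83.75985717773438), 16.7554874420166)
head rect rel TCP ((1.9373855590820312, -20.508098602294922), (60.09334945678711, 57.223304748535156), 5.765393257141113)
[ 0.8500248   0.43735345 16.68282297]
```

View pics/s7.png

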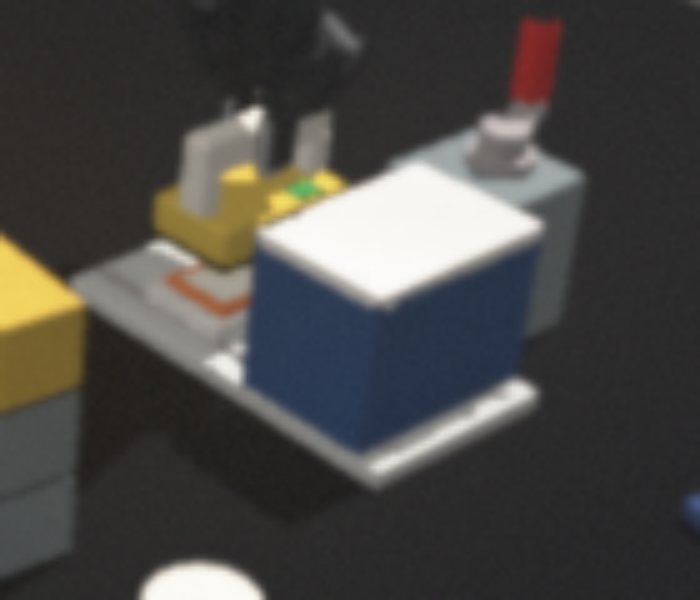

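View pics/w7.png

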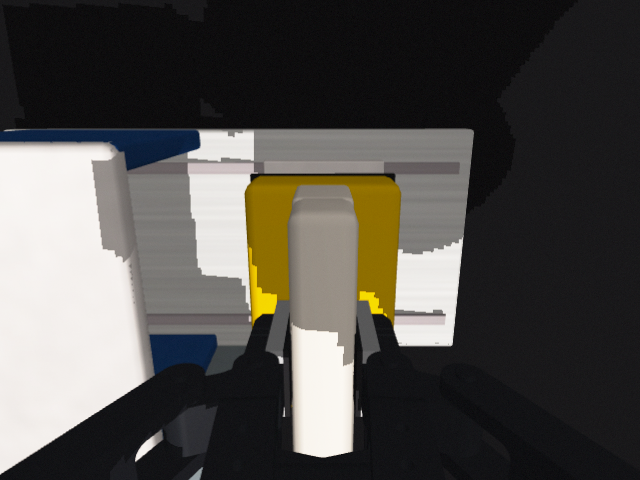

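>>> drive_tool([
  [0.0004,0.0002,0.004,0,0.005],
  [0.0004,0.0002,0.005,0,0.005],
  [0,0,0.004,0,0.005],
  [0,0,0.0025,0,0.005],
  [0,0,0.0012,0,0.005],
  [0,0,0,0,0.005],
  [0,0,0,0,0.005],
  [0,0,0,0,0.005],
  [0,0,0,0,0.005],
])

```text
clock: 26.3
position: [470.9, 138.2, 84.8]
ee_rot: [0.74, -0.672, 0.0, -0.0]
contact_force: [-0.4, 0.1, -1.9]
gripper_width: 19.0
```

```bash
python3 - <<'E'
from probe import *
s=arm.read_state();print(s['clock'],s['position'],s['contact_force'],s['gripper_width']);M=R.from_quat(s['ee_rot']).as_matrix();print(M.round(4),np.degrees(np.arctan2(M[1,1],M[0,1])))
p,d=arm.get_image("wrist");cv2.imwrite("pics/w8.png",p);X=cloud("wrist",d,s)
probe_pose(p,X,s)
print(tool_delta(s,[471.1,138.3,85.2]))
for a,b in((7,17),(100,120)):
    m=(X[...,2]>a)&(X[...,2]<b)&(d>0);m=cv2.erode(m.astype(np.uint8),np.ones((7,7)))>0
    P=X[m];
    if len(P)<100: continue
    A=np.c_[P[:,:2]-s['position'][:2],np.ones(len(P))];c,*_=np.linalg.lstsq(A,P[:,2],rcond=None);print("plane",a,len(P),np.degrees(c[:2]),P[:,2].mean())
    print(P.min(0),P.max(0))
p,d=arm.get_image("scene");cv2.imwrite("pics/s8.png",cv2.resize(p[180:300,350:490],None,fx=5,fy=5));Xs=cloud("scene",d)
hsv=cv2.cvtColor(p,cv2.COLOR_BGR2HSV);m=(hsv[...,0]>18)&(hsv[...,0]<32)&(hsv[...,1]>130)&(Xs[...,1]>50)&(abs(Xs[...,2]-70)<6)
P=Xs[m];print("scene head top",len(P));A=np.c_[P[:,:2]-[471,138],np.ones(len(P))];c,*_=np.linalg.lstsq(A,P[:,2],rcond=None);print(np.degrees(c[:2]),c[2])
m=(Xs[...,2]>106)&(Xs[...,2]<118)&(abs(Xs[...,0]-582)<35)&(abs(Xs[...,1]-148)<50)
P=Xs[m];A=np.c_[P[:,:2]-[582,148],np.ones(len(P))];c,*_=np.linalg.lstsq(A,P[:,2],rcond=None);print("scene roof",np.degrees(c[:2]),c[2])
p,d=arm.get_image("top");cv2.imwrite("pics/t8.png",p);Xs=cloud("top",d)
hsv=cv2.cvtColor(p,cv2.COLOR_BGR2HSV);m=(hsv[...,0]>18)&(hsv[...,0]<32)&(hsv[...,1]>130)&(Xs[...,1]>50)&(abs(Xs[...,2]-70)<8)
P=Xs[m];print("top head",len(P));
if len(P)>10: print(rect(P[:,:2]))
E
```

```text
26.3 [470.90274101 138.22452684  84.78086051] [-0.44919513  0.06880211 -1.8910101 ] 19.039786663777484
[[ 9.610e-02 -9.954e-01  4.000e-04]
 [-9.954e-01 -9.610e-02  2.000e-04]
 [-2.000e-04 -4.000e-04 -1.000e+00]] -174.4844247157519
head n 8476 slope deg x,y [-0.05214894  0.69172592] z at TCP minus TCPz -14.380019531846912 res 0.7765373957277778 y-extent -51.06027781378893 8.839061309064675
bar n 32326 ((36.48772430419922, -7.771030426025391), (87.8579330444336, 106.14202117919922), 86.5711669921875)
head rect rel TCP ((1.829010009765625, -20.29527473449707), (59.98189926147461, 57.82159423828125), 5.326344966888428)
[-0.05624911 -0.20375822 -0.41905113]
plane 7 35524 [-0.06363419  0.13827143] 12.699308059955351
[388.02621809  67.9135224    9.92884608] [585.31327467 210.17752795  16.99023759]
plane 100 39055 [-2.2013145   0.69847597] 113.07823208914598
[449.4562127   80.74792037 101.23461687] [575.32656746 188.95521705 118.85366372]
scene head top 120
[-0.06793666  0.89015615] 67.33162863324472
scene roof [-0.3876528   0.05483761] 109.56257883703212
top head 406
((473.79022216796875, 118.50655364990234), (59.55508804321289, 62.342464447021484), 4.6080322265625)
```

View pics/s8.png

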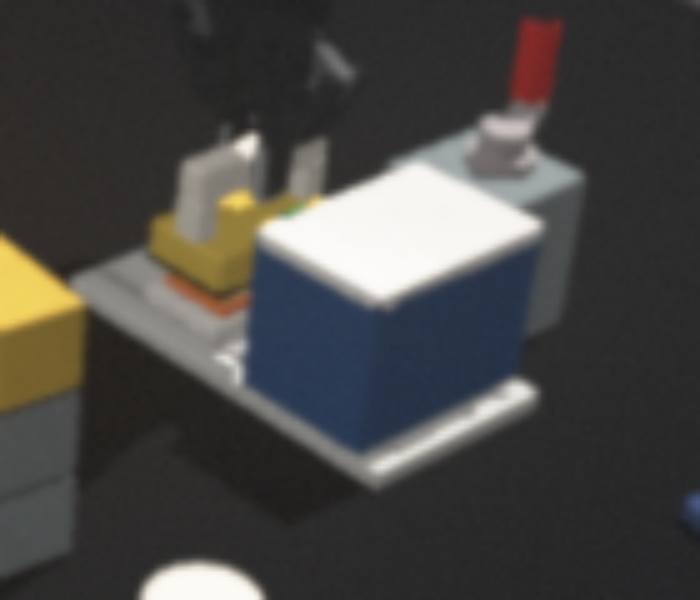

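View pics/t8.png

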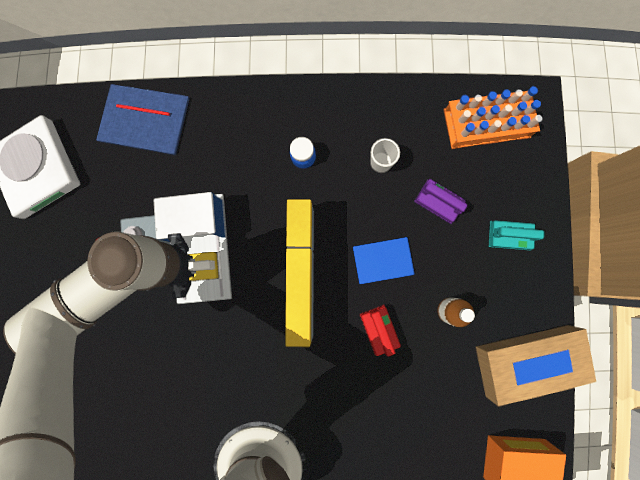

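>>> drive_tool([
  [0,0,0,0,0.005],
  [0,0,0,0,0.005],
  [0,0,0,0,0.005],
  [0,0,0,0,0.005],
  [0,0,0,0,0.005],
])

```text
clock: 26.95
position: [470.8, 138.1, 84.6]
ee_rot: [0.74, -0.672, 0.0, 0.0]
contact_force: [0.4, 0.1, -3.1]
gripper_width: 19.0
```

```bash
python3 - <<'E'
from h import *
s=arm.read_state();print(s['clock'],s['position'],s['joint_vel'],s['contact_force'],s['gripper_width'])
print(arm.job_done())
E
```

```text
26.95 [470.797213   138.1368815   84.58089531] [ 8.31518995e-04 -1.64129836e-03  2.67279765e-04  2.17178375e-03
  3.19433153e-05  1.73171371e-03] [ 0.44537171  0.08971587 -3.05190889] 19.049936745893007
the job is handed in; nothing more can be done
None
```

I wound the crank clockwise to its outside stop and took the yellow probe over the wall. I handed the job in at 27 s with the probe held still in the gripper about 1 cm above the orange frame.

- **Crank:** the knob stopped where the outside stop was predicted, and the force rose to about 17 N along x. The frame shows fully out of the shield in the pictures.
- **Wall:** the underside was about 55 mm above the wall top as it crossed.
- **Final position:** I put the sample centre at about (471, 139) mm. The tool is at (470.8, 138.1), and the probe sits about 0.8 mm further along y in the grip, so it should be centred to about 1 mm. It is turned about 5.4°, against 5.4–5.6° for the frame.
- **Height:** the underside is at about 39.6–40 mm and the frame top at 30 mm.
- **Other objects:** the bottle, beaker and jar show no movement in the last top picture.

Checks that disagreed:
- **Tilt:** depth readings put the probe head 0.55–0.9° out of level along its length, about 1 mm over 100 mm. Some of that may be camera error, and I could not correct it with the moves available.
- **Position:** the top camera reads about 1–2 mm differently from the wrist camera. I used the wrist camera, because it agreed with the crank axis found by turning the knob.

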